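# Slide the tall battery pack into its charging dock

## Robot

A 6-joint arm with a two-finger parallel gripper is mounted at the origin on a cart in front of the work surface, level with it; the furniture and walls round the work are solid. World frame = base frame: x ahead of the robot, y to its left, z up, the work surface at z = 0. Lengths are in m, angles in rad, forces in N, time in s.
With the tool pointing down it reaches from about 0.35 to 1 m from the base axis. Payload 7.1 kg.
Tool frame: the origin (TCP) lies between the finger pads; the fingertips stand arm.tip_reach ahead of it and the grasp point (between the pads) lies 3 mm ahead of it (arm.tip_reach is the distance from the TCP to the fingertips, in m); z points along the fingers, y is the line along which they close (so a half turn about z gives the same grasp; the last joint's range is limited). The gripper opens to 85 mm and grips with 20 to 120 N. Pads are 22 mm wide; open, the fingers measure 114 mm over their backs; the gripper's body (76 mm by 85 mm) begins 54 mm behind the grasp point. The pads swing forward as they close: fully open they stand 13 mm farther back than shut.
Start: joints at [1.282, 0.423, 1.63, -0, 1.089, -0.019], TCP at [0.167, 0.602, 0.253] pointing down, gripper open.
Joint ranges: [-3, 3], [-0.9, 2.11], [0.09, 2.58], [-1.31, 4.45], [0.11, 2.69], [-2.54, 2.54]. Speed limits (rad/s): [2.39, 2.39, 3.01, 3.14, 3.14, 3.14].

## Interface

Orientations are given as a 3x3 rotation matrix whose columns are the frame's x, y, z axes.
In Python, from bench import arm gives the robot as it stands.
- The arm moves only by the tool arm_command, never from a script. Its argument "steps" is a list of rows, each a list of 5 numbers: the finger opening in mm, from 0 to 85.4, then the shift along the world's x, y, z in mm, then the turn about the world's z in degrees. In form: [[gripper, x, y, z, turn], ...]. A call has exactly 8 rows; each row is the pose to reach, as a shift and turn from the pose commanded when the call began; what a row does not reach only later rows make up. A row lasts 1/8 s, in which the tool goes at most 62.5 mm and 10.7 degrees, less where a joint would pass 70% of its speed; a pose out of reach is approached as far as the arm can. A call with a gripper value outside its range is refused whole. The fingers move at their own pace and stop on an object; "squeeze" is the grip in N (left out, the last holds). Time passes only in rows, so rows that repeat a pose let the fingers close, or fill a call up. It gives the time, the measured TCP pose, the force, the opening and the grip force at its end, in the units of the state.
- arm.sense(): the state, without advancing time (a new reading comes with each control period).
- arm.grab_frame(name): name is "scene" or "top"; returns the picture (400x640x3 uint8, red, green, blue); there is no depth.
- arm.camera_model(name): a dict with "vfov" (degrees; the focal length in pixels is half the picture's height over the tangent of half this angle, whatever the lens; pixels are square), "cx", "cy" (the principal point, pixels), "origin" and "rotation" of the camera in the world. Camera axes: x right, y down, z forward; pixel columns grow to the right and rows downward; lengths in m; the calibration is good to about 2 mm. A picture is of the moment at which its call begins. camera_model takes no time and is no camera call.
- arm.job_done(): hands the job in; it is judged then, once.
The state is a dict: "time": time; "joint_positions": joint angles; "joint_velocities": joint speeds; "joint_torque": joint torques, N m; "tool_pos": TCP position; "ee_rot": TCP orientation; "contact_force": force on the tool from outside, world axes, zero at the start; "ft_torque": the same for the moment, N m; "grip_width": finger opening in m; "grip_force": force on a finger pad.
Only numpy, scipy, OpenCV 4.12 (cv2) and the standard library are available. Lean on these libraries where they do the work, as an engineer would, in place of code of your own. Each camera call takes 0.05 s, during which the arm holds its last target. There are 200 camera calls.

## Task

With the fingertips low down near its foot, push the tall, heavy battery pack along the bench so that it slides, without tipping, between the dock's two rails until its whole front stands flat against the charger. Then press the round button beside the bay fully down, to start the charge, and move clear. Do not lift the pack or touch its carrying handle, and leave the other things on the bench where they are.

Things in the scene. Friction and masses are not known exactly. Their poses are not given: they have to be found in the camera images.
- pack: tall grey box with black lid, steel handle on top: 90 mm along its x (push direction), 130 mm along y, 165 mm to the lid, 205 mm over the handle; 0.65 to 1 kg; smooth upright sides, rubber feet. Pushed on its rear (-x) face at mid-height or higher it tips forward; within 45 mm of the bench it slides. Origin under its centre at bench level; x points out of its front, towards the dock, z up
- pack_handle: the pack's steel carrying handle, a bow 100 mm long along the pack's y and 39 mm high on the middle of its lid; origin in the middle of the lid's top; not to be touched
- dock: fixed charging dock. Origin at bench level, middle of the flat housing face (172 mm wide, 100 high) the pack must meet; x points from the bay's mouth into the housing. Rails 30 mm high, 12 thick, 148 mm apart inside, run 105 mm to -x, then flare for 40 mm to a 190 mm mouth at x=-0.143. No floor plate. Pack home: its centre at x=-0.045, y=0 (9 mm play each side), same yaw as the dock
- start_button (a joint): travel of the start button: 0 up, 0.006 m fully down; springs back when let go; it takes about 5 N to press fully down
- start_button_top (a point): centre of the top of the round grey start button (28 mm across), which faces up from a black socket on a small switch box outside the dock's -y rail (the side nearer the robot), 162 mm from the bay's middle line; switch box 66x56 mm, top 30 mm above the bench; it is pressed straight down
- solder_spool: spool of solder wire, a flat-ended reel 60 mm across and 40 mm tall; origin under its centre; leave alone
- amber_flux: small amber bottle with white cap, 25 mm across, 54 mm tall; origin under its centre; leave alone
- flux_jar: low round jar with black cap, 52 mm across, 33 mm tall; origin under its centre; leave alone
- mouse_black: small black computer mouse, 88x58x32 mm; origin under its centre; leave alone
- screwdriver_3: small green precision screwdriver lying flat, 145 mm long, 12 mm thick; leave alone

How it is judged:
By the outcome, as a careful person would: the job done as asked, in the order asked, and still so for the second after the job is handed in, with the robot touching nothing.
It also fails if it takes over 51 s, if anything falls off the work surface, if the arm or the gripper's body presses on something with over 40 N, if the wrist force passes 120 N, or if a joint passes its speed limit or range.

## Working session

There is one attempt and no reset: what is moved stays moved. The work goes in short steps, Python scripts to look and compute and a tool call to move; the robot and the scene stay as the last step left them, time stands still between calls to the robot, and variables do not carry over. Pictures are saved under pics/ and viewed, at most 10 in all, crops included, and the job is handed in when it is done.

Besides the shell and the picture viewer there is one more tool, called after "Request:" as name(argument=value, ...) on one line, values as JSON. arm_command: Moves the arm, as the interface text tells. Its arguments: {"type":"object","properties":{"steps":{"type":"array"},"squeeze":{"type":"number"}},"required":["steps"]}

```bash
mkdir -p pics; python3 - <<'E'
from bench import arm
import cv2
for n in("scene","top"):
    cv2.imwrite(f"pics/{n}0.png",arm.grab_frame(n)[:,:,::-1])
    m=arm.camera_model(n);print(n,m)
print(arm.tip_reach);s=arm.sense();print(s['tool_pos'],s['ee_rot'],s['time'],s['contact_force'])
E
```

```text
scene {'vfov': 53.38327078030537, 'cx': 324.09831258913874, 'cy': 203.5336404636147, 'origin': array([0.23488348, 0.34544803, 0.80824232]), 'rotation': array([[-0.80614383, -0.44726219,  0.38741278],
       [-0.59171339,  0.60632296, -0.53126993],
       [ 0.00271968, -0.6575173 , -0.75343454]])}
top {'vfov': 42.9016036483673, 'cx': 322.11144392456674, 'cy': 198.9672089281368, 'origin': array([ 0.47117311, -0.12358322,  1.58649015]), 'rotation': array([[-0.01129758, -0.99721514,  0.0737179 ],
       [-0.99993566,  0.01119141, -0.00185318],
       [ 0.00102301, -0.0737341 , -0.99727741]])}
0.022
[0.16641059 0.60197269 0.25260546] [[-9.63829383e-01  2.66519683e-01 -4.22091551e-04]
 [ 2.66520010e-01  9.63828516e-01 -1.29475150e-03]
 [ 6.17471131e-05 -1.36041539e-03 -9.99999073e-01]] 0.1 [-0.16412786  0.22202752 -0.26728936]
```

View pics/scene0.png

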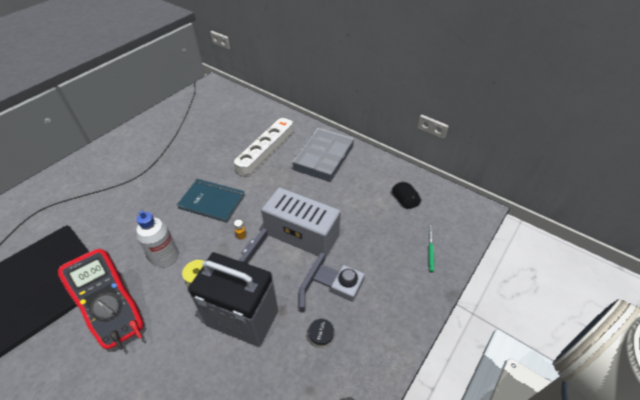

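View pics/top0.png

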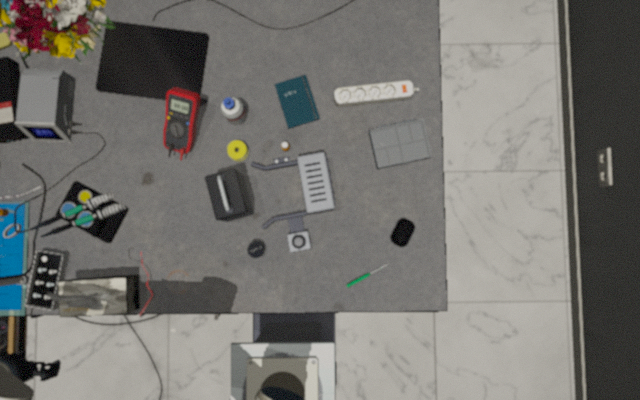

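The top view shows the pack near (230,192), the dock housing near (316,182) and the button near (298,241); the dock opens to image-left. I'll enlarge that area.

```bash
python3 - <<'E'
import cv2
a=cv2.imread("pics/top0.png")[130:265,195:345];cv2.imwrite("pics/c1.png",cv2.resize(a,(750,675)[:2] if 0 else (660,594),interpolation=cv2.INTER_CUBIC))
a=cv2.imread("pics/scene0.png")[175:355,170:390];cv2.imwrite("pics/c2.png",cv2.resize(a,None,fx=3.3,fy=3.3,interpolation=cv2.INTER_CUBIC))
E
```

```text
(no output)
```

View pics/c1.png

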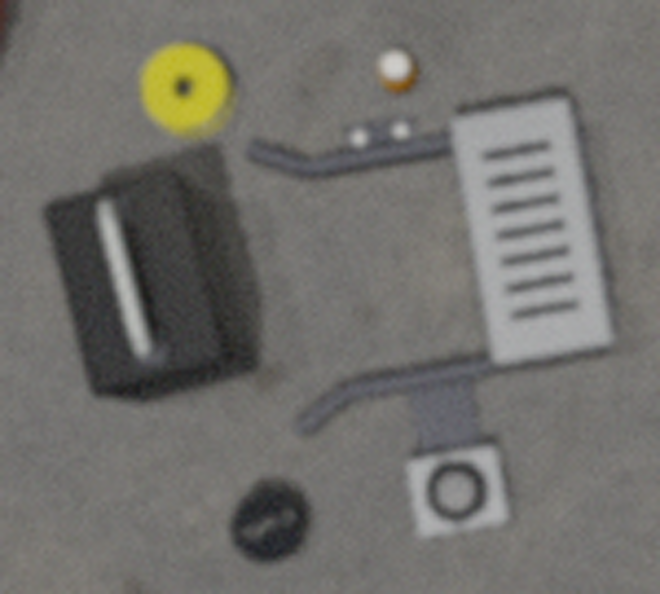

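View pics/c2.png

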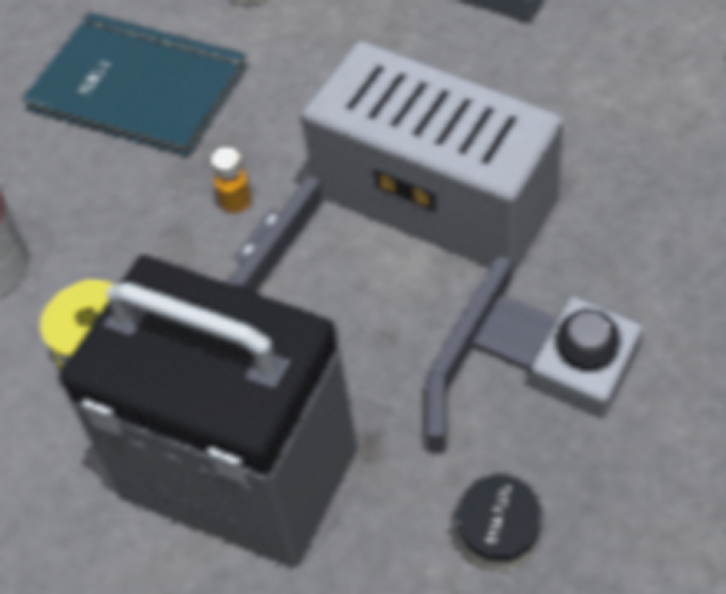

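```bash
cat >h.py <<'E'
from bench import arm
import numpy as np
from scipy.optimize import least_squares
M={n:arm.camera_model(n) for n in("scene","top")}
def ray(n,u,v,z):
    m=M[n];f=200/np.tan(np.radians(m['vfov']/2))
    d=m['rotation']@np.array([(u-m['cx'])/f,(v-m['cy'])/f,1]);o=m['origin']
    return (o+d*(z-o[2])/d[2])[:2]
def c1(u,v,z):return ray('top',195+u/4.4,130+v/4.4,z)
def c2(u,v,z):return ray('scene',170+u/3.3,175+v/3.3,z)
def fit(loc,pts):
    loc=np.array(loc);pts=np.array(pts)
    def r(p):
        c,s=np.cos(p[2]),np.sin(p[2]);return (p[:2]+loc@np.array([[c,s],[-s,c]])-pts).ravel()
    q=least_squares(r,[*pts.mean(0),-1.5]);return q.x,np.round(r(q.x).reshape(-1,2)*1000,1)
E
python3 - <<'E'
from h import *
L=[[-.045,.065],[.045,.065],[.045,-.065],[-.045,-.065]]
a=[c1(*p,.163) for p in [(45,208),(178,172),(222,358),(95,388)]]
b=[c2(*p,.163) for p in [(140,258),(335,325),(270,470),(65,378)]]
print('pack top',*fit(L,a))
print('pack scene',np.round(a,3),np.round(b,3))
# scene order: far-left, far-right, near-right, near-left -> local: front+y, front-y, rear-y, rear+y
print(*fit([L[1],L[2],L[3],L[0]],b))
d1=[c1(*p,.1) for p in [(452,118),(490,362)]]; d2=[c2(*p,.1) for p in [(303,118),(513,195)]]
D=[[0,.086],[0,-.086]]
print('dock',*fit(D,d1),*fit(D,d2))
print('btn',c1(458,491,.04),c2(588,330,.04))
for n,p,z in[('spool',(183,88),.04),('jar',(270,520),.033),('flux',(396,66),.054)]:print(n,c1(*p,z))
print('jar2',c2(500,517,.033),'foot rear -y',c2(295,563,0),'front -y',c2(355,450,0))
print('mouth',c1(300,428,.03),c1(252,150,.03),c2(435,438,.03))
E
```

```text
pack top [ 0.59365273  0.14417081 -1.32281402] [[ 4.4  2. ]
 [ 4.2 -0.3]
 [-2.3 -4.1]
 [-6.2  2.5]]
pack scene [[0.641 0.202]
 [0.663 0.117]
 [0.544 0.089]
 [0.526 0.169]] [[0.665 0.122]
 [0.543 0.088]
 [0.513 0.174]
 [0.64  0.201]]
[ 0.59035513  0.14646765 -1.30413334] [[-0.4 -1.9]
 [-3.6 -2.4]
 [ 3.  -1.4]
 [ 1.1  5.7]]
dock [ 0.62447505 -0.06789963 -1.42549565] [[ 3.2  0.5]
 [-3.2 -0.5]] [ 0.62294287 -0.06668167 -1.36421377] [[ 4.7  1. ]
 [-4.7 -1. ]]
btn [ 0.4568775  -0.05530162] [ 0.46256717 -0.05848085]
spool [0.73905516 0.13418579]
jar [0.43832559 0.07496567]
flux [ 0.75035695 -0.01538418]
jar2 [0.434535   0.07869582] foot rear -y [0.52819264 0.16684662] front -y [0.5474791  0.08726011]
mouth [0.50159099 0.05442233] [0.69639668 0.08749434] [0.50002418 0.0602137 ]
```

Request:
arm_command(steps=[[85,50,-42,0,4],[85,100,-84,0,8],[85,160,-132,0,12],[85,220,-182,0,16],[85,280,-230,0,20],[85,340,-280,0,25],[85,400,-330,0,25],[85,400,-330,0,25]])

```text
time: 1.1
tool_pos: [0.5535, 0.2826, 0.2531]
ee_rot: [[-0.986, -0.166, -0.0], [-0.166, 0.986, -0.0], [0.0, -0.0, -1.0]]
contact_force: [0.2, 0.5, 0.8]
grip_width: 0.085
grip_force: 0.0
```

Request:
arm_command(steps=[[85,0,0,-40,0],[85,0,0,-90,0],[85,0,0,-140,0],[85,0,0,-180,0],[85,0,0,-205,0],[85,0,0,-218,0],[85,0,0,-222,0],[85,0,0,-222,0]])

```text
time: 2.1
tool_pos: [0.5527, 0.2845, 0.032]
ee_rot: [[-0.986, -0.166, 0.001], [-0.166, 0.986, 0.0], [-0.001, 0.0, -1.0]]
contact_force: [0.5, -0.3, -0.3]
grip_width: 0.0852
grip_force: 0.0
```

```bash
cat >look.py <<'E'
import sys,cv2,numpy as np
from h import *
s=arm.sense();R=s['ee_rot'];print(s['time'],s['tool_pos'],np.degrees(np.arctan2(R[1,1],R[0,1])),s['contact_force'],arm.tip_reach,s['grip_width'])
n,cam,u0,u1,v0,v1=sys.argv[1],sys.argv[2],*map(int,sys.argv[3:7])
a=arm.grab_frame(cam)[v0:v1,u0:u1,::-1]
f=min(800/(u1-u0),600/(v1-v0));print('scale',f)
cv2.imwrite(f"pics/{n}.png",cv2.resize(a,None,fx=f,fy=f,interpolation=cv2.INTER_CUBIC))
E
python3 look.py p1 scene 140 400 160 355
```

```text
2.1 [0.55268949 0.28446702 0.03195741] 99.54409969402668 [ 0.48649547 -0.28786355 -0.30492906] 0.022 0.08518163369089306
scale 3.076923076923077
```

View pics/p1.png

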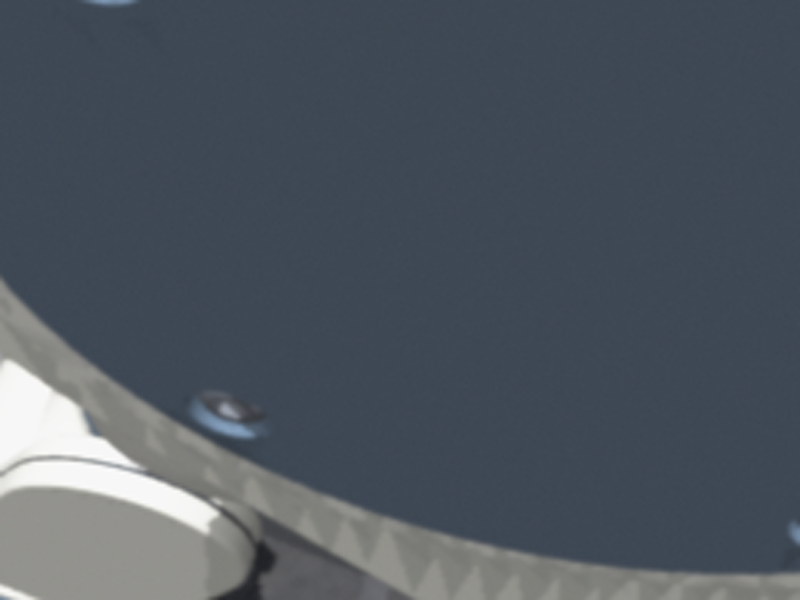

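The picture shows only the arm blocking the scene camera, so I'll use the top camera from here. Next I shift sideways a little, go lower and push until contact.

Request:
arm_command(steps=[[85,19,3,-6,0],[85,21,-7,-6,0],[85,22,-17,-6,0],[85,24,-25,-6,0],[85,25,-31,-6,0],[85,26,-37,-6,0],[85,27,-43,-6,0],[85,28,-49,-6,0]])

```text
time: 3.15
tool_pos: [0.5804, 0.235, 0.0254]
ee_rot: [[-0.986, -0.166, 0.0], [-0.166, 0.986, 0.0], [-0.0, 0.0, -1.0]]
contact_force: [0.4, 4.0, 1.8]
grip_width: 0.0852
grip_force: 0.0
```

```bash
python3 look.py p2 top 185 345 135 255
```

```text
3.15 [0.58036482 0.2349959  0.0253753 ] 99.55209753013433 [0.39099488 4.03229895 1.82133168] 0.022 0.08522817657392166
scale 5.0
```

View pics/p2.png

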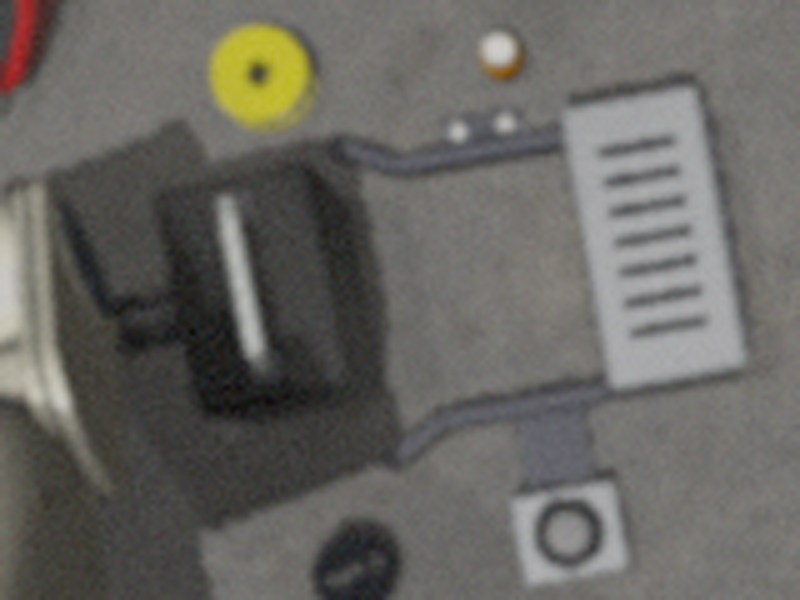

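The pack is now nearly parallel to the dock. Its handle runs (228,200) to (258,362) and the housing face runs (562,105) to (608,388). I'll check the lateral fit numerically.

```bash
python3 - <<'E'
from h import *
c=lambda u,v,z:ray('top',185+u/5,135+v/5,z)
u=np.array([.166,-.986]);w=np.array([.986,.166])
def pr(n,p):print(n,np.round(p,4),'u,w',np.round([p@u,p@w],4))
pr('finger',c(150,325,.05))
pr('handle mid',(c(228,200,.2)+c(258,362,.2))/2)
for p in[(160,190),(310,163),(348,390),(205,410)]:pr('lid',c(*p,.163))
pr('housing',(c(562,105,.1)+c(608,388,.1))/2);pr('h back',(c(697,75,.1)+c(745,362,.1))/2)
pr('railmouth+',c(338,148,.03));pr('railmouth-',c(402,455,.03));pr('rail bend+',c(405,163,.03));pr('bend-',c(450,412,.03))
pr('btn',c(569,532,.04));pr('tool',np.array([.5804,.235]))
E
```

```text
finger [0.5853 0.1977] u,w [-0.0977  0.6099]
handle mid [0.5978 0.1156] u,w [-0.0147  0.6086]
lid [0.653  0.1687] u,w [-0.058   0.6719]
lid [0.6674 0.0843] u,w [0.0276 0.672 ]
lid [0.5391 0.0631] u,w [0.0273 0.5421]
lid [0.5289 0.1431] u,w [-0.0533  0.5452]
housing [ 0.6252 -0.0678] u,w [0.1706 0.6052]
h back [ 0.6409 -0.1478] u,w [0.2521 0.6074]
railmouth+ [0.6948 0.0865] u,w [0.0301 0.6994]
railmouth- [0.5054 0.0476] u,w [0.0369 0.5062]
rail bend+ [0.685  0.0452] u,w [0.0691 0.683 ]
bend- [0.5313 0.0182] u,w [0.0702 0.5269]
btn [ 0.4575 -0.0544] u,w [0.1296 0.442 ]
tool [0.5804 0.235 ] u,w [-0.1354  0.6113]
```

```bash
python3 - <<'E'
from h import *
s=arm.sense();print(s['ft_torque'],s['contact_force'])
c=lambda u,v,z:ray('top',185+u/5,135+v/5,z)
u=np.array([.166,-.986])
for z in(.02,.05,.08):print(z,[round(c(x,y,z)@u,4) for x,y in((120,325),(180,322),(118,350))])
E
```

```text
[ 0.36061401 -0.01808476  0.08971344] [-0.2442247   2.64262102 -1.01247537]
0.02 [np.float64(-0.1218), np.float64(-0.085), np.float64(-0.1255)]
0.05 [np.float64(-0.1156), np.float64(-0.0796), np.float64(-0.1192)]
0.08 [np.float64(-0.1094), np.float64(-0.0741), np.float64(-0.113)]
```

```bash
python3 - <<'E'
import cv2
a=cv2.imread("pics/p2.png")[100:520,0:420];a=cv2.convertScaleAbs(a,alpha=2.2,beta=10);cv2.imwrite("pics/p3.png",cv2.resize(a,None,fx=1.4,fy=1.4))
E
```

```text
(no output)
```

View pics/p3.png

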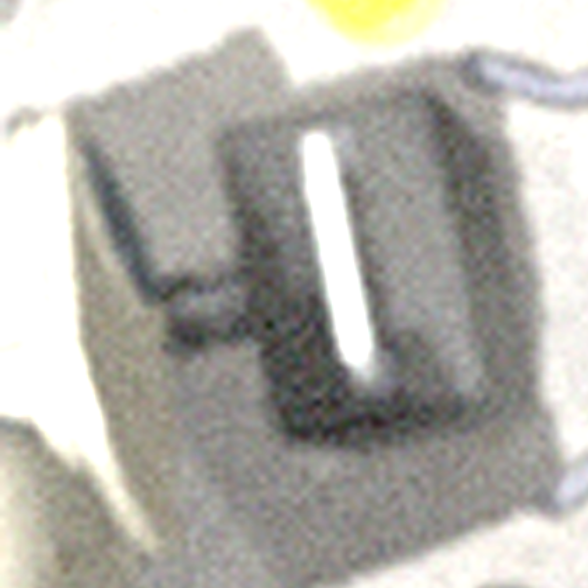

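The pack stands upright and is sliding: its front face still shows the expected parallax. I'll back off slightly and feel for the bench, so the contact is as low as possible.

Request:
arm_command(steps=[[85,-1,5,0,0],[85,-1,5,-1,0],[85,-1,5,-2,0],[85,-1,5,-3,0],[85,-1,5,-4,0],[85,-1,5,-4,0],[85,-1,5,-4,0],[85,-1,5,-4,0]])

```text
time: 4.2
tool_pos: [0.5793, 0.2402, 0.0214]
ee_rot: [[-0.986, -0.166, 0.0], [-0.166, 0.986, 0.0], [-0.0, 0.0, -1.0]]
contact_force: [0.6, 0.0, 0.7]
grip_width: 0.0848
grip_force: 0.0
```

Request:
arm_command(steps=[[85,0,0,-1,0],[85,0,0,-1,0],[85,0,0,-2,0],[85,0,0,-2,0],[85,0,0,-2,0],[85,0,0,-2,0],[85,0,0,-2,0],[85,0,0,-2,0]])

```text
time: 5.2
tool_pos: [0.5792, 0.2402, 0.0193]
ee_rot: [[-0.986, -0.166, -0.0], [-0.166, 0.986, -0.0], [0.0, 0.0, -1.0]]
contact_force: [0.2, -0.6, 0.0]
grip_width: 0.0848
grip_force: 0.0
```

Request:
arm_command(steps=[[85,-2,0,-3,0],[85,-2,0,-6,0],[85,-1,-8,-6,0],[85,1,-16,-6,0],[85,2,-24,-6,0],[85,3,-32,-6,0],[85,5,-40,-6,0],[85,6,-48,-6,0]])

```text
time: 6.2
tool_pos: [0.5854, 0.1916, 0.0134]
ee_rot: [[-0.986, -0.166, 0.0], [-0.166, 0.986, 0.0], [-0.0, 0.0, -1.0]]
contact_force: [-1.0, 3.4, -1.2]
grip_width: 0.0852
grip_force: 0.0
```

Request:
arm_command(steps=[[85,1,-6,0,0],[85,2,-12,0,0],[85,3,-18,0,0],[85,4,-24,0,0],[85,5,-30,0,0],[85,6,-36,0,0],[85,7,-42,0,0],[85,7,-42,0,0]])

```text
time: 7.2
tool_pos: [0.5924, 0.1496, 0.0134]
ee_rot: [[-0.986, -0.165, 0.0], [-0.165, 0.986, -0.0], [-0.0, -0.0, -1.0]]
contact_force: [0.0, -0.3, 0.0]
grip_width: 0.0852
grip_force: 0.0
```

```bash
python3 look.py p4 top 185 345 135 255
```

```text
7.2 [0.59239411 0.149564   0.01336553] 99.51205247055766 [ 0.04062952 -0.31340066  0.03602007] 0.022 0.085199432152017
scale 5.0
```

View pics/p4.png

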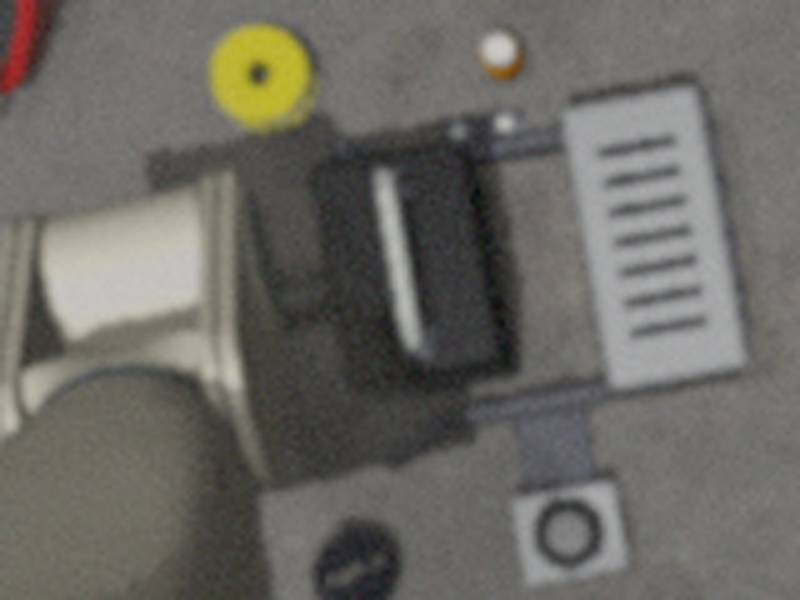

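The pack is inside the bay and almost parallel to it, with the handle running (382,170) to (417,352). About 55 mm remain.

Request:
arm_command(steps=[[85,1,-7,0,0],[85,2,-14,0,0],[85,3,-21,0,0],[85,5,-28,0,0],[85,6,-34,0,0],[85,7,-40,0,0],[85,7,-44,0,0],[85,8,-47,0,0]])

```text
time: 8.25
tool_pos: [0.6001, 0.103, 0.0133]
ee_rot: [[-0.986, -0.166, -0.0], [-0.166, 0.986, 0.0], [0.0, 0.0, -1.0]]
contact_force: [-1.1, 5.3, 1.7]
grip_width: 0.085
grip_force: 0.0
```

Request:
arm_command(steps=[[85,0,-1,0,0],[85,0,-1,0,0],[85,0,-2,0,0],[85,0,-2,0,0],[85,1,-3,0,0],[85,1,-3,0,0],[85,1,-4,0,0],[85,1,-4,0,0]])

```text
time: 9.25
tool_pos: [0.6012, 0.0991, 0.0132]
ee_rot: [[-0.986, -0.166, -0.0], [-0.166, 0.986, -0.0], [0.0, -0.0, -1.0]]
contact_force: [-0.8, 4.0, 0.1]
grip_width: 0.0853
grip_force: 0.0
```

Request:
arm_command(steps=[[85,0,-0.5,0,0],[85,0,-1,0,0],[85,0,-1.5,0,0],[85,0.5,-2,0,0],[85,0.5,-2.5,0,0],[85,0.5,-3,0,0],[85,0.5,-3,0,0],[85,0.5,-3,0,0]])

```text
time: 10.25
tool_pos: [0.6015, 0.0971, 0.0133]
ee_rot: [[-0.986, -0.166, -0.0], [-0.166, 0.986, 0.001], [0.0, 0.001, -1.0]]
contact_force: [-1.9, 8.2, -0.3]
grip_width: 0.085
grip_force: 0.0
```

```bash
python3 look.py p5 top 185 345 135 255
```

```text
10.25 [0.60149468 0.09707861 0.01331251] 99.54190893700157 [-1.9024925   8.17649947 -0.29043708] 0.022 0.0849915661285525
scale 5.0
```

View pics/p5.png

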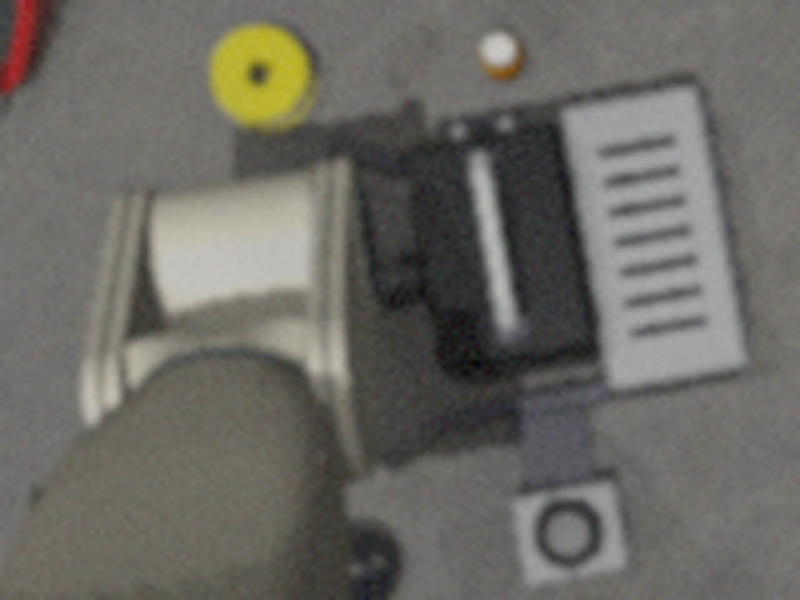

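The pack's lid front (565,115) to (600,360) now meets the housing face, and the force is rising. I'll press a little further to seat it flat.

Request:
arm_command(steps=[[85,0,-0.5,0,0],[85,0,-1,0,0],[85,0,-1.5,0,0],[85,0.5,-2,0,0],[85,0.5,-2.5,0,0],[85,0.5,-2.5,0,0],[85,0.5,-2.5,0,0],[85,0.5,-2.5,0,0]])

```text
time: 11.3
tool_pos: [0.6015, 0.0969, 0.0134]
ee_rot: [[-0.986, -0.166, -0.001], [-0.166, 0.986, 0.003], [0.001, 0.003, -1.0]]
contact_force: [-5.1, 23.8, 1.8]
grip_width: 0.0851
grip_force: 0.0
```

A hard stop at 24 N in line with the push: the pack is seated. I back off, lift, close the fingers and move over to the button.

Request:
arm_command(steps=[[85,-1,5,0,0],[85,-4,25,0,0],[85,-8,50,0,0],[85,-8,50,40,0],[85,-8,50,90,0],[85,-8,50,140,0],[85,-8,50,190,0],[85,-8,50,250,0]])

```text
time: 12.3
tool_pos: [0.5935, 0.144, 0.2645]
ee_rot: [[-0.986, -0.166, -0.001], [-0.166, 0.986, -0.001], [0.001, -0.0, -1.0]]
contact_force: [0.3, 0.1, -0.2]
grip_width: 0.085
grip_force: 0.0
```

Request:
arm_command(steps=[[0,-10,-15,10,0],[0,-40,-50,10,0],[0,-70,-95,10,0],[0,-100,-140,10,0],[0,-125,-180,10,0],[0,-134,-203,10,0],[0,-134,-203,10,0],[0,-134,-203,10,0]])

```text
time: 13.3
tool_pos: [0.4602, -0.0589, 0.273]
ee_rot: [[-0.986, -0.165, -0.0], [-0.165, 0.986, 0.0], [0.0, 0.0, -1.0]]
contact_force: [0.4, -0.1, 0.2]
grip_width: 0.0001
grip_force: 0.0
```

```bash
python3 look.py p6 scene 180 400 175 340
```

```text
13.3 [ 0.4602455  -0.05887034  0.27299813] 99.52123905216344 [ 0.36860735 -0.05149559  0.20909025] 0.022 0.00011268640323064618
scale 3.6363636363636362
```

View pics/p6.png

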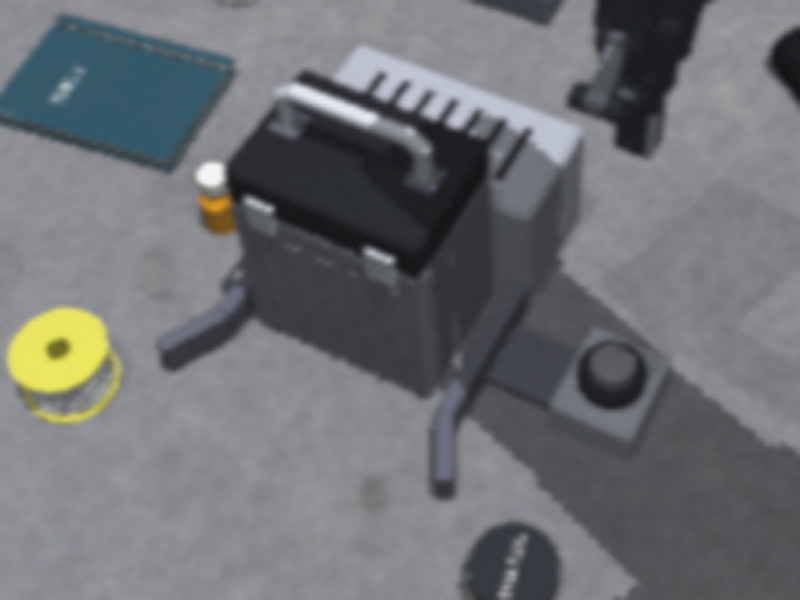

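The pack stands upright and flush with the housing between both rails. The button top is at (612,362) in this crop, so I'll triangulate it with the top view.

```bash
python3 - <<'E'
from h import *
for z in(.036,.04,.045,.05,.055):print(z,np.round(ray('top',185+569/5,135+532/5,z),4),np.round(ray('scene',180+612/3.636,175+362/3.636,z),4))
E
```

```text
0.036 [ 0.4574 -0.0542] [ 0.4641 -0.0617]
0.04 [ 0.4575 -0.0544] [ 0.463  -0.0596]
0.045 [ 0.4575 -0.0546] [ 0.4615 -0.057 ]
0.05 [ 0.4576 -0.0549] [ 0.46   -0.0543]
0.055 [ 0.4576 -0.0551] [ 0.4585 -0.0517]
```

Request:
arm_command(steps=[[0,-1,3,-40,0],[0,-1,3,-80,0],[0,-1,3,-120,0],[0,-1,3,-150,0],[0,-1,3,-170,0],[0,-1,3,-180,0],[0,-1,3,-185,0],[0,-1,3,-188,0]])

```text
time: 14.35
tool_pos: [0.4597, -0.0561, 0.0856]
ee_rot: [[-0.986, -0.166, 0.001], [-0.166, 0.986, -0.0], [-0.001, -0.0, -1.0]]
contact_force: [-0.4, -0.3, 0.2]
grip_width: -0.0003
grip_force: 0.0
```

Request:
arm_command(steps=[[0,0,0,-2,0],[0,0,0,-4,0],[0,0,0,-6,0],[0,0,0,-8,0],[0,0,0,-10,0],[0,0,0,-12,0],[0,0,0,-14,0],[0,0,0,-14,0]])

```text
time: 15.35
tool_pos: [0.4593, -0.0563, 0.0713]
ee_rot: [[-0.986, -0.166, -0.0], [-0.166, 0.986, -0.0], [0.0, 0.0, -1.0]]
contact_force: [-0.3, 0.3, 3.2]
grip_width: 0.0002
grip_force: 1.5
```

Request:
arm_command(steps=[[0,0,0,-0.5,0],[0,0,0,-1,0],[0,0,0,-1.5,0],[0,0,0,-2,0],[0,0,0,-2.5,0],[0,0,0,-3,0],[0,0,0,-3,0],[0,0,0,-3,0]])

```text
time: 16.35
tool_pos: [0.4593, -0.0563, 0.0683]
ee_rot: [[-0.986, -0.166, 0.0], [-0.166, 0.986, -0.0], [-0.0, -0.0, -1.0]]
contact_force: [-0.4, -0.2, 4.8]
grip_width: -0.0002
grip_force: 2.3
```

Request:
arm_command(steps=[[0,0,0,-0.5,0],[0,0,0,-1,0],[0,0,0,-1.5,0],[0,0,0,-2,0],[0,0,0,-2.5,0],[0,0,0,-2.5,0],[0,0,0,-2.5,0],[0,0,0,-2.5,0]])

```text
time: 17.35
tool_pos: [0.4594, -0.0563, 0.0676]
ee_rot: [[-0.986, -0.166, 0.001], [-0.166, 0.986, -0.0], [-0.001, -0.0, -1.0]]
contact_force: [-7.5, -0.0, 33.2]
grip_width: 0.0003
grip_force: 16.4
```

Hard stop at 33 N, so the button is fully down. I lift straight up and move clear.

Request:
arm_command(steps=[[0,0,0,5,0],[0,0,0,25,0],[0,0,0,65,0],[0,0,0,110,0],[0,0,0,155,0],[0,0,0,190,0],[0,0,0,200,0],[0,0,0,200,0]])

```text
time: 18.35
tool_pos: [0.4592, -0.0562, 0.2656]
ee_rot: [[-0.986, -0.166, 0.0], [-0.166, 0.986, -0.0], [-0.0, -0.0, -1.0]]
contact_force: [-0.3, 0.3, -0.8]
grip_width: -0.0004
grip_force: 0.0
```

```bash
python3 - <<'E'
from h import *
import cv2
s=arm.sense();print(s['tool_pos'],s['contact_force'])
a=arm.grab_frame('scene');b=cv2.imread('pics/p6.png')
c=cv2.resize(a[175:340,180:400,::-1],(b.shape[1],b.shape[0]),interpolation=cv2.INTER_CUBIC)
d=np.abs(c.astype(int)-b).mean(2)
print('pack area diff',d[60:400,230:490].mean(),'spool',d[310:420,10:120].mean())
print(arm.job_done())
E
```

```text
[ 0.45923085 -0.05623519  0.26556307] [-0.32943264  0.34130435 -0.84135225]
pack area diff 1.1915987933634993 spool 0.3822314049586777
the job is handed in; nothing more can be done
None
```

The pack is pushed home against the charger (stop felt at 24 N), the button was pressed down to its hard stop (33 N), the arm is clear and the job was handed in at about 18 s.

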